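# Refit the hot plate's heat knob at the breakfast buffet

### The job

The heat knob has come off the hot plate on the breakfast buffet. Take the black knob with the white pointer line, turn it so that its pointer points the way the flat of the bare brass D-shaft faces (the red stripe on the collar shows that way), push it straight down onto the shaft until it snaps fully home, and let go. Leave the grey timer dial and the jam jar where they are.

Things in the scene. Friction and masses are not known exactly. Their poses are not given: they have to be found in the camera images.
- knob: Loose black knob, upright on the table, 80 g: round skirt 56 mm wide, 24 high; on it a grip bar along x, 50 long, 16 wide, top 46 above the underside. White line on the bar's +x half is the pointer. Origin: underside centre, z up. Bore in the underside, 18 wide, flat 3.7 mm from the axis on the +x side, mouth flared 6 mm; fits up to 10 degrees askew. Pinch the bar from above, tips over the skirt.
- knob_mark (a point): Outer end of the knob's white pointer line, on the bar's top edge: 25 mm from the knob's axis along its +x, 46 mm above its underside. Fitted rightly, the knob's x points the same way as the spindle's x.
- spindle: Fixed upright spindle on the front ledge of a white hot plate, ledge 60 mm above the table. Origin: ledge top on the axis, z up. Dark collar 54 wide, 3 thick; brass D-shaft 16 wide up to z 24, tip tapered; its flat, 2 mm from the axis, faces +x, as does the red stripe on the collar. Does not turn. Sprung balls in its sides: 6 to 10 N pushes the knob past; it snaps down to rest on the collar.
- timer_dial: A bystander: loose round grey dial of a kitchen timer, 42 mm in diameter, 24 mm high, upright on the table, with a short red line on top. Origin: centre of the underside. Not to be moved.
- jam_jar: A bystander: loose closed jam jar with red lid, 64 mm in diameter, 85 mm high, standing on the table on the far side. Origin: centre of the underside. Not to be moved.

How it is judged:
At the end, for the whole second after the job is handed in: The knob is snapped home: underside at most 5 mm above the spindle's origin, within 5 mm of its axis, pointer within 17 degrees of the way the flat faces, upright within 6 degrees, at rest, released; timer dial and jam jar within 30 mm of where they began, the jar upright within 11 degrees (z of knob in the frame of spindle below 0.005 m and horizontal distance between knob and spindle below 0.005 m and x of knob_mark in the frame of spindle above 0.015 m and angle between the x axis of knob and the x axis of spindle, either way round below 0.3 rad and angle between knob's own z axis and vertical below 0.1 rad and linear speed of knob below 0.02 m/s and distance of each of timer_dial, jam_jar from where it was at the start of the episode below 0.03 m and angle between jam_jar's own z axis and vertical below 0.2 rad); the robot touches nothing.
It fails at once if the timer dial or the jam jar is shoved more than 30 mm (distance of any of timer_dial, jam_jar from where it was at the start of the episode above 0.03 m).
It also fails if it takes over 40 s, if anything falls off the work surface, if the arm or the gripper's body presses on something with over 40 N, if the wrist force passes 120 N, or if a joint passes its speed limit or range.

### The arm

A 7-joint arm with a two-finger parallel gripper is mounted at the origin on the work surface. World frame = base frame: x ahead of the robot, y to its left, z up, the work surface at z = 0. Lengths are in m, angles in rad, forces in N, time in s.
With the tool pointing down it reaches from about 0.4 to 0.875 m from the base axis. Payload 6.5 kg.
Tool frame: the origin (TCP) lies between the finger pads; the fingertips stand 25 mm ahead of it and the grasp point (between the pads) lies 6 mm ahead of it (arm.tips_ahead is the distance from the TCP to the fingertips, in m); z points along the fingers, y is the line along which they close (so a half turn about z gives the same grasp; the last joint's range is limited). The gripper opens to 88 mm and grips with 3 to 60 N. Pads are 18 mm wide; open, the fingers measure 123 mm over their backs; the gripper's body (75 mm by 187 mm) begins 45 mm behind the grasp point.
Start: joints at [-0.066, 0.536, -0.004, 1.538, 0.003, 1.067, -0.071], TCP at [0.65, 0, 0.264] pointing down, gripper open.
Joint ranges: [-2.7, 2.7], [-0.37, 2.16], [-1.27, 1.26], [0.24, 2.4], [-1.31, 4.45], [0.19, 1.91], [-2.76, 2.76]. Speed limits (rad/s): [2.39, 2.39, 3.14, 3.14, 3.14, 3.14, 3.14].

### API

Orientations are given as a rotation vector (axis times angle).
In Python, from rig import arm gives the robot as it stands.
- The arm moves only by the shell command python3 nudge.py FILE [FORCE], which reads ROWS from the file FILE. ROWS is a JSON list of rows, 1 to 10 of them, each an object with the fields aperture (the finger opening in m), sx, sy, sz (the shift in units of 5 mm), rz (a turn about the tool's z in units of 0.2 rad); a field left out counts as zero (the opening has to be given); each row shifts and turns the commanded pose from where the row before left it, along the tool's axes as they then stand; what a row does not reach is not made up. A row lasts 1/8 s, in which the tool goes at most 0.0625 m and 0.188 rad, less where a joint would pass 70% of its speed; a pose out of reach is approached as far as the arm can. The fingers move at their own pace and stop on an object; FORCE is the grip in N (left out, the last holds). Time passes only in rows, so rows that do not move let the fingers close. It prints the time, the measured TCP pose, the force, the opening and the grip force at its end. Input that does not fit is refused with a message, and nothing moves.
- arm.sense(): the state, without advancing time (a new reading comes with each control period).
- arm.get_image(name): name is "scene" or "side" or "wrist"; returns a dict with "image" (400x640x3 uint8, red, green, blue), "z_map" (400x640 float32, m along the optical axis (not along the pixel's ray), 0 where there is no reading), "vfov" (degrees; the focal length in pixels is half the picture's height over the tangent of half this angle, whatever the lens; pixels are square), "cx", "cy" (the principal point, pixels), "k1" (the pictures are not rectified: a ray, as slopes to the right and down, at radius r is drawn at 1 + k1 r^2 times it, then the intrinsics apply), "R" (3x3) and "t" (3): a world point X has camera coordinates R X + t. Camera axes: x right, y down, z forward; pixel columns grow to the right and rows downward; lengths in m; the calibration is good to about 2 mm. A picture is of the moment at which its call begins.
- arm.finish_job(): hands the job in; it is judged then, once.
The state is a dict: "t": time; "qpos": joint angles; "joint_vel": joint speeds; "joint_efforts": joint torques, N m; "ee_pos": TCP position; "tcp_rot": TCP orientation; "contact_force": force on the tool from outside, world axes, zero at the start; "moment": the same for the moment, N m; "grip_width": finger opening in m; "finger_force": force on a finger pad.
Only numpy, scipy, OpenCV 4.12 (cv2) and the standard library are available. Lean on these libraries where they do the work, as an engineer would, in place of code of your own. Each camera call takes 0.05 s, during which the arm holds its last target. There are 200 camera calls.

## Working session

There is one attempt and no reset: what is moved stays moved. The work goes in short steps, Python scripts to look and compute and a shell command to move; the robot and the scene stay as the last step left them, time stands still between calls to the robot, and variables do not carry over. Pictures are saved under pics/ and viewed, at most 10 in all, crops included, and the job is handed in when it is done.

```bash
ls; mkdir -p pics; cat > h.py <<'E'
import numpy as np, cv2
from rig import arm
def cam(n):
    d=arm.get_image(n); d['f']=200/np.tan(np.radians(d['vfov'])/2)
    d['K']=np.array([[d['f'],0,d['cx']],[0,d['f'],d['cy']],[0,0,1]]); return d
def cloud(d):
    h,w=d['z_map'].shape
    u,v=np.meshgrid(np.arange(w,dtype=float),np.arange(h,dtype=float))
    p=cv2.undistortPoints(np.stack([u,v],-1).reshape(-1,1,2),d['K'],np.array([d['k1'],0,0,0.])).reshape(h,w,2)
    z=d['z_map']; P=np.dstack([p*z[...,None],z])
    W=(P-np.array(d['t']))@np.array(d['R']); W[z==0]=np.nan; return W
def save(d,n,s=1,crop=None):
    im=d['image'][:,:,::-1]
    if crop: im=im[crop[1]:crop[3],crop[0]:crop[2]]
    cv2.imwrite('pics/'+n,cv2.resize(im,None,fx=s,fy=s))
E
python3 - <<'E'
from h import *
ims=[]
for n in ['scene','side','wrist']:
    d=cam(n); ims.append(d); save(d,n+'0.png'); np.savez('/tmp/'+n,W=cloud(d),im=d['image'])
    print(n,d['k1'],d['vfov'],-np.array(d['R']).T@d['t'])
E
```

```text
nudge.py
pics
rig.py
scene 0.024359448307126056 53.15133166976003 [1.0168007  0.26556875 0.68171164]
side -0.01409141515843571 56.69116243945458 [0.23356258 0.38654277 0.67930128]
wrist -0.030373773506925227 70.39960509896852 [0.65005486 0.07095429 0.38445857]
```

View pics/scene0.png

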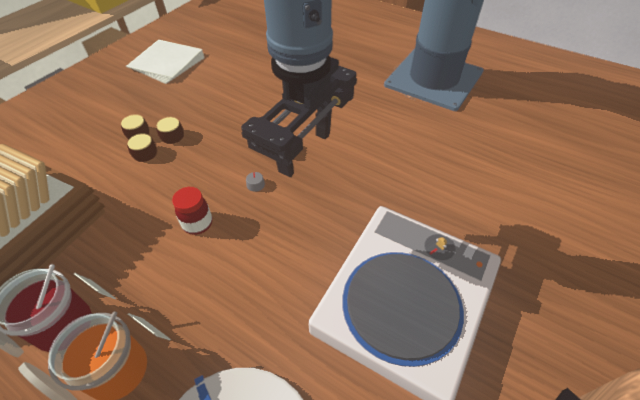

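View pics/wrist0.png

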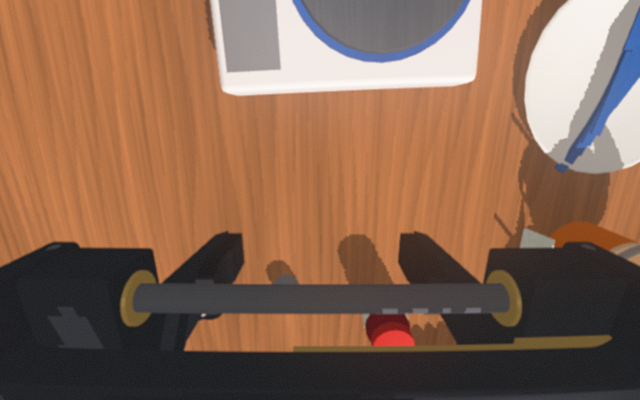

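The scene image shows the hot plate with its spindle near (440,243), the dial at (255,181) and the jar at (192,210). I can't see the knob for certain; there is something black at (568,395). The wrist view doesn't show the knob either.

View pics/side0.png

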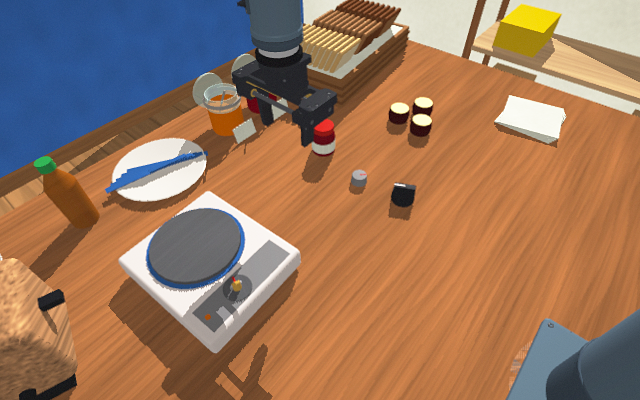

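```bash
python3 - <<'E'
import numpy as np
d=np.load('/tmp/scene.npz');W=d['W']
for u,v in [(568,396),(575,398),(440,243),(255,181),(192,195),(142,145),(320,125)]: print(u,v,W[v,u].round(3),d['im'][v,u])
E
```

```text
568 396 [0.745 0.451 0.136] [53 44 44]
575 398 [0.743 0.458 0.138] [52 44 44]
440 243 [0.572 0.232 0.072] [192 153  87]
255 181 [ 0.602 -0.174  0.024] [137 132 130]
192 195 [ 0.735 -0.214  0.084] [191  57  50]
142 145 [ 0.665 -0.455  0.04 ] [231 217 147]
320 125 [ 0.605 -0.001  0.264] [59 52 49]
```

The side image shows the knob at (403,193), with its white pointer on the top edge near (405,184). The spindle and collar are at (237,287), the dial at (359,178) and the jar at (323,138). I'll take a closer look at both.

```bash
python3 - <<'E'
from h import *
d=np.load('/tmp/side.npz');W=d['W'];im=d['im']
a=cv2.resize(im[170:220,375:431,::-1],(392*1,350),interpolation=cv2.INTER_CUBIC)
b=cv2.resize(im[262:312,209:265,::-1],(392,350),interpolation=cv2.INTER_CUBIC)
cv2.imwrite('pics/crop1.png',np.hstack([a,b]))
sub=(slice(165,220),slice(370,436))
P=W[sub].reshape(-1,3);C=im[sub].reshape(-1,3).astype(int)
m=(P[:,2]>.040)&(P[:,2]<.055); print('bar top n',m.sum(),P[m].mean(0), np.median(P[m][:,2]))
T=P[m].astype(np.float32); print(cv2.minAreaRect(T[:,:2]*1000))
w=m&(C.min(1)>130);print('white',w.sum(),P[w].round(3))
m2=(P[:,2]>.018)&(P[:,2]<.055);print('all minmax',P[m2].min(0),P[m2].max(0))
for n,s in [('side',(slice(262,312),slice(209,265))),('scene',(slice(225,262),slice(415,465)))]:
    d=np.load(f'/tmp/{n}.npz');P=d['W'][s].reshape(-1,3);C=d['im'][s].reshape(-1,3).astype(int)
    print(n,'ledge z',np.nanmedian(P[:,2]))
    br=(P[:,2]>.078)&(P[:,2]<.09);print('brass top',br.sum(),np.median(P[br],0),P[br].min(0),P[br].max(0))
    red=(C[:,0]>1.8*C[:,1])&(C[:,0]>1.8*C[:,2])&(C[:,0]>100);print('red',red.sum(),P[red].round(3),)
    dk=(P[:,2]>.0615)&(P[:,2]<.0655)&(C.max(1)<90);q=P[dk].astype(np.float32);print('collar',dk.sum(),q.min(0),q.max(0),cv2.minEnclosingCircle(q[:,:2]*1000))
E
```

```text
bar top n 143 [ 0.47482773 -0.19647563  0.04593332] 0.04637419830724132
((475.930419921875, -198.70803833007812), (49.30382537841797, 19.125713348388672), 29.695592880249023)
white 27 [[ 0.499 -0.193  0.046]
 [ 0.498 -0.196  0.045]
 [ 0.495 -0.195  0.047]
 [ 0.494 -0.197  0.046]
 [ 0.497 -0.189  0.048]
 [ 0.495 -0.19   0.048]
 [ 0.493 -0.192  0.048]
 [ 0.491 -0.193  0.048]
 [ 0.49  -0.196  0.047]
 [ 0.487 -0.195  0.049]
 [ 0.486 -0.197  0.048]
 [ 0.485 -0.201  0.046]
 [ 0.482 -0.201  0.048]
 [ 0.481 -0.204  0.046]
 [ 0.492 -0.186  0.05 ]
 [ 0.492 -0.189  0.048]
 [ 0.489 -0.19   0.049]
 [ 0.488 -0.193  0.047]
 [ 0.485 -0.191  0.051]
 [ 0.484 -0.196  0.047]
 [ 0.483 -0.197  0.047]
 [ 0.481 -0.199  0.047]
 [ 0.479 -0.199  0.048]
 [ 0.476 -0.199  0.05 ]
 [ 0.479 -0.196  0.047]
 [ 0.477 -0.197  0.048]
 [ 0.476 -0.199  0.047]]
all minmax [ 0.44828817 -0.21327531  0.01803744] [ 0.50120891 -0.16982901  0.05076386]
side ledge z 0.06239015217752154
brass top 52 [0.56729461 0.23716382 0.08321446] [0.56227564 0.22694613 0.07837991] [0.57531131 0.24397165 0.08664898]
red 13 [[0.596 0.224 0.062]
 
[... 396 characters left out ...]
cene ledge z 0.06128190677347653
brass top 50 [0.57177578 0.23519894 0.08288921] [0.56617409 0.22636626 0.07830678] [0.57651008 0.24376391 0.08672505]
red 19 [[0.581 0.228 0.064]
 [0.579 0.23  0.063]
 [0.583 0.228 0.063]
 [0.582 0.229 0.063]
 [0.583 0.231 0.065]
 [0.585 0.227 0.062]
 [0.585 0.228 0.063]
 [0.585 0.23  0.064]
 [0.584 0.231 0.065]
 [0.591 0.225 0.065]
 [0.588 0.226 0.062]
 [0.588 0.228 0.064]
 [0.587 0.229 0.063]
 [0.594 0.224 0.064]
 [0.592 0.226 0.064]
 [0.591 0.227 0.063]
 [0.591 0.229 0.064]
 [0.594 0.225 0.062]
 [0.594 0.226 0.064]]
collar 206 [0.5540484  0.21784846 0.06151212] [0.6002655  0.25983098 0.06549321] ((574.8558349609375, 235.12852478027344), 26.930910110473633)
```

View pics/crop1.png

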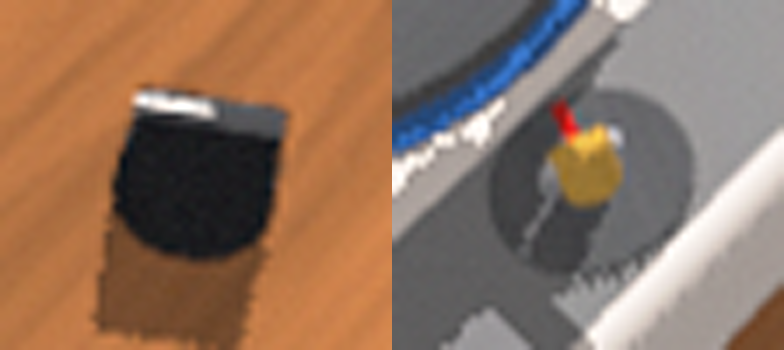

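The left crop shows the knob with its pointer running from mid-bar to the left end, giving a yaw of about 25° and a centre near (0.475,-0.197). The right crop shows the red stripe running up and away from the brass shaft, so the spindle is near (0.571,0.235) with a yaw of about -20°. I'll refine both with the wrist camera.

Units first: shifts go in units of 5 mm and turns go in units of 0.2 rad. So 0.05 m is 10, -0.03 m is -6, 0.15 rad is 0.75.

```bash
python3 - <<'E'
from h import *
from scipy.spatial.transform import Rotation as R
s=arm.sense(); M=R.from_rotvec(s['tcp_rot']).as_matrix(); print(s['t'],s['ee_pos'],M.round(3))
d=cam('wrist');Rc=np.array(d['R']);print((Rc@M).round(2), (M.T@(-Rc.T@d['t']-s['ee_pos'])).round(3))
W=np.load('/tmp/scene.npz')['W']
for u,v in [(400,300),(410,262),(385,215),(340,300),(380,228),(468,253),(480,262)]: print(u,v,W[v,u].round(3))
E
echo '[{"aperture":0.088,"sx":-6,"sy":10,"rz":0.5},{"aperture":0.088,"sx":-6,"sy":10,"rz":0.5},{"aperture":0.088,"sx":-6,"sy":10,"sz":4,"rz":0.5},{"aperture":0.088,"sx":-6,"sy":10,"sz":6,"rz":0.75}]' > next.json && python3 nudge.py next.json 20
```

```text
0.15 [ 6.49569989e-01 -1.87772417e-05  2.63021754e-01] [[-0.     1.    -0.001]
 [ 1.     0.    -0.   ]
 [-0.    -0.001 -1.   ]]
[[ 0.    1.    0.  ]
 [-0.96  0.   -0.28]
 [-0.28  0.    0.96]] [ 0.071  0.    -0.122]
400 300 [0.71  0.219 0.072]
410 262 [0.636 0.203 0.071]
385 215 [0.56  0.118 0.06 ]
340 300 [0.757 0.135 0.06 ]
380 228 [0.592 0.124 0.06 ]
468 253 [0.557 0.281 0.061]
480 262 [0.566 0.305 0.065]
t: 0.7
ee_pos: [0.8287, -0.1464, 0.2154]
tcp_rot: [2.663, 1.665, 0.003]
contact_force: [0.8, 0.0, -0.3]
grip_width: 0.0879
finger_force: 0.0
```

I typed that move before seeing the axes: tool x is world y, and tool y is world x. It went off in the wrong direction, but nothing was touched. Now I'll turn the tool and move to a viewing position beside the knob.

Converted, -0.053 m is -10.6, -0.014 m is -2.8, 0.167 rad is 0.835.

```bash
echo '[{"aperture":0.088,"rz":0.835},{"aperture":0.088,"rz":0.835},{"aperture":0.088,"rz":0.835},{"aperture":0.088,"rz":0.83},{"aperture":0.088,"sx":-10.6,"sy":-2.8},{"aperture":0.088,"sx":-10.6,"sy":-2.8},{"aperture":0.088,"sx":-10.6,"sy":-2.8},{"aperture":0.088,"sx":-10.6,"sy":-2.8}]' > next.json && python3 nudge.py next.json && echo '[{"aperture":0.088,"sx":-10.6,"sy":-2.6},{"aperture":0.088,"sx":-10.6,"sy":-2.6},{"aperture":0.088,"sx":-10.6,"sy":-2.6},{"aperture":0.088,"sx":-10,"sy":-2.6},{"aperture":0.088},{"aperture":0.088}]' > next.json && python3 nudge.py next.json
cat >> h.py <<'E'
from scipy.spatial.transform import Rotation as Rot
def tool():
    s=arm.sense(); return s,np.array(s['ee_pos']),Rot.from_rotvec(s['tcp_rot']).as_matrix()
def local(target):  # world xyz -> tool-axis shift
    s,p,M=tool(); return (M.T@(np.array(target)-p)).round(4)
E
python3 - <<'E'
from h import *
d=cam('wrist');save(d,'w1.png');W=cloud(d);np.savez('/tmp/w1',W=W,im=d['image'])
near=np.hypot(W[...,0]-.475,W[...,1]+.197)<.05
m=near&(W[...,2]>.042)&(W[...,2]<.052);print(m.sum(),np.median(W[m],0))
T=W[m].astype(np.float32);print(cv2.minAreaRect(T[:,:2]*1000))
w=m&(d['image'].min(2)>130)&(d['image'].max(2)>0)
q=W[w];print('white',w.sum(),q[:,:2].min(0),q[:,:2].max(0),q.mean(0),cv2.minAreaRect(q[:,:2].astype(np.float32)*1000))
E
```

```text
t: 1.7
ee_pos: [0.6098, -0.1884, 0.2151]
tcp_rot: [3.061, 0.707, -0.0]
contact_force: [0.8, 0.3, 0.5]
grip_width: 0.088
finger_force: 0.0
t: 2.45
ee_pos: [0.4022, -0.233, 0.2154]
tcp_rot: [3.06, 0.707, 0.002]
contact_force: [0.1, 1.0, -0.4]
grip_width: 0.0876
finger_force: 0.0
895 [ 0.47866929 -0.20042284  0.04679004]
((478.14251708984375, -200.5062255859375), (50.61262893676758, 15.947016716003418), 26.64575958251953)
white 142 [ 0.47739217 -0.20243067] [ 0.5005367  -0.18800014] [ 0.489208   -0.19500281  0.04701935] ((488.7738952636719, -194.81861877441406), (24.82941246032715, 4.810233116149902), 26.433835983276367)
```

View pics/w1.png

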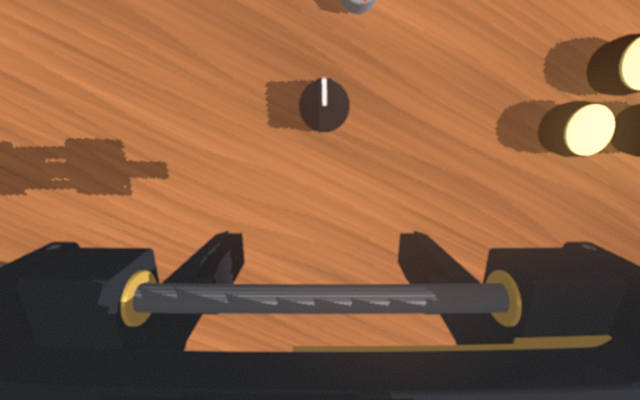

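The wrist view shows the knob at (324,104) with its pointer up the image, along tool x. The measured bar is 50.6 × 15.9 mm at z 0.047, centred at (0.478,-0.2005) with a yaw of 26.6°, which matches the given sizes. Next I go over it, descend and grip.

Converted, 0.05 m is 10, 0.042 m is 8.4, -0.01 rad is -0.05.

```bash
echo '[{"aperture":0.088,"sx":8.4,"sy":0.4,"rz":-0.05},{"aperture":0.088,"sx":8.12,"sy":0.3},{"aperture":0.06,"sz":10},{"aperture":0.05,"sz":10},{"aperture":0.05,"sz":8},{"aperture":0.05,"sz":4.8},{"aperture":0.05}]' > next.json && python3 nudge.py next.json 25; python3 -c "
from h import *
print(local([.478,-.2003,.0515]))"
```

```text
t: 3.38
ee_pos: [0.4783, -0.1995, 0.05]
tcp_rot: [3.057, 0.724, 0.0]
contact_force: [-0.2, -0.1, -0.0]
grip_width: 0.05
finger_force: 0.2
[-0.0006  0.0006 -0.0015]
```

Converted, -0.0005 m is -0.1.

```bash
echo '[{"aperture":0,"sz":-0.1},{"aperture":0},{"aperture":0},{"aperture":0},{"aperture":0}]' > next.json && python3 nudge.py next.json 25; echo '[{"aperture":0,"sz":-8},{"aperture":0,"sz":-10},{"aperture":0,"sz":-10},{"aperture":0,"sz":-4,"rz":0.9},{"aperture":0,"rz":0.9},{"aperture":0,"rz":0.9},{"aperture":0,"rz":0.9},{"aperture":0,"rz":0.4},{"aperture":0}]' > next.json && python3 nudge.py next.json; python3 -c "
from h import *
s,p,M=tool();print(np.degrees(np.arctan2(M[1,0],M[0,0])), s['qpos'])
x=M[:,0]; x[2]=0
print(local(np.array([.571,.235,.21])-.12*x))"
```

```text
t: 4.0
ee_pos: [0.4767, -0.1997, 0.0517]
tcp_rot: [3.057, 0.722, 0.0]
contact_force: [0.4, 0.3, -1.3]
grip_width: 0.0345
finger_force: 24.5
t: 5.12
ee_pos: [0.4766, -0.1995, 0.2116]
tcp_rot: [3.097, -0.524, -0.0]
contact_force: [-0.4, -0.3, -1.4]
grip_width: 0.0344
finger_force: 24.5
-19.20903593217995 [-0.06654195  0.40808799  0.47265031  1.95771165 -0.24670786  0.83192015
 -1.36576093]
[-0.1738 -0.4414  0.0016]
```

The grip width of 34.5 mm doesn't match the 16 mm bar, so I'll look.

```bash
python3 - <<'E'
from h import *
d=cam('wrist');save(d,'w2.png',1.25);np.savez('/tmp/w2',W=cloud(d),im=d['image'])
d=cam('side');im1=d['image'];np.savez('/tmp/s2',W=cloud(d),im=im1);save(d,'s2.png',4,(330,50,500,200))
E
```

```text
(no output)
```

View pics/w2.png

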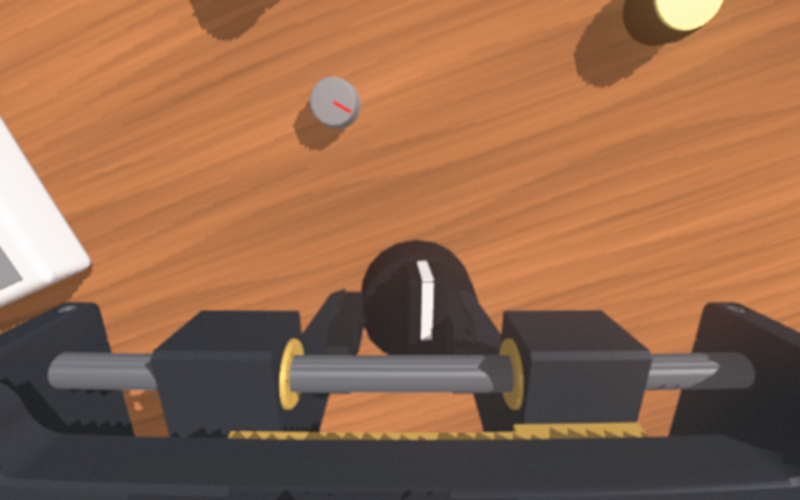

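View pics/s2.png

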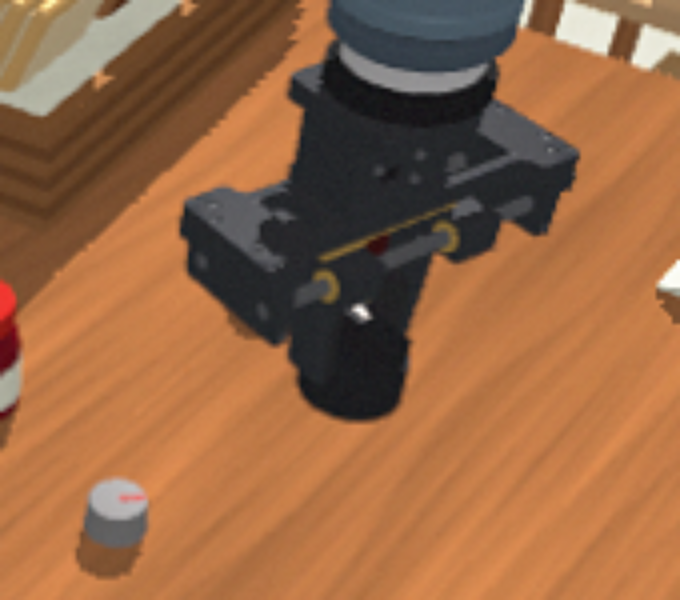

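The knob is held wrongly. The left finger is beside the skirt and the right finger is on the bar, and 28+8 = 36 mm accounts for the width reading. I'll set it down in the same spot, open, back off and measure again, then regrip higher.

Converted, 0.05 m is 10, 0.045 m is 9.

```bash
echo '[{"aperture":0,"sz":10},{"aperture":0,"sz":10},{"aperture":0,"sz":9},{"aperture":0,"sz":2},{"aperture":0,"sz":0.8},{"aperture":0}]' > next.json && python3 nudge.py next.json; echo '[{"aperture":0.04},{"aperture":0.06},{"aperture":0.088},{"aperture":0.088},{"aperture":0.088,"sz":-10},{"aperture":0.088,"sz":-12},{"aperture":0.088,"sx":-9,"sz":-12},{"aperture":0.088,"sx":-9},{"aperture":0.088},{"aperture":0.088}]' > next.json && python3 nudge.py next.json
cat > k.py <<'E'
from h import *
d=cam('wrist');W=cloud(d);np.savez('/tmp/wk',W=W,im=d['image'])
near=np.hypot(W[...,0]-.478,W[...,1]+.2)<.07
m=near&(W[...,2]>.042)&(W[...,2]<.054);T=W[m].astype(np.float32);print(m.sum(),T.min(0),T.max(0),cv2.minAreaRect(T[:,:2]*1000))
A=np.c_[T[:,:2]-T[:,:2].mean(0),np.ones(len(T))];print('slope',np.linalg.lstsq(A,T[:,2],rcond=None)[0])
w=m&(d['image'].min(2)>130);q=W[w];print('white',w.sum(),q.mean(0),cv2.minAreaRect(q[:,:2].astype(np.float32)*1000))
k=near&(W[...,2]>.019)&(W[...,2]<.027);q=W[k].astype(np.float32);print('skirt',k.sum(),cv2.minEnclosingCircle(q[:,:2]*1000))
s,p,M=tool();print('tool',p,'yaw',np.degrees(np.arctan2(M[1,0],M[0,0])))
c=np.array(cv2.minAreaRect(T[:,:2])[0]);print('to over knob',local([*c,.0585]))
E
python3 k.py
```

```text
t: 5.98
ee_pos: [0.4778, -0.2001, 0.0539]
tcp_rot: [3.097, -0.525, 0.004]
contact_force: [-0.6, -0.8, -1.6]
grip_width: 0.0345
finger_force: 24.7
t: 7.22
ee_pos: [0.3996, -0.1725, 0.2128]
tcp_rot: [3.097, -0.525, 0.002]
contact_force: [0.5, 0.0, 0.1]
grip_width: 0.0878
finger_force: 0.0
886 [ 0.4494635  -0.22274218  0.04359312] [ 0.5000228  -0.19275339  0.04937429] ((475.1401062011719, -208.0413360595703), (15.60341739654541, 50.19176483154297), 70.80253601074219)
slope [0.00191078 0.00511785 0.04678224]
white 138 [ 0.48703421 -0.21203147  0.04712877] ((486.8270568847656, -211.9505157470703), (3.9056179523468018, 25.4429988861084), 71.1976089477539)
skirt 1305 ((474.9856262207031, -207.70858764648438), 27.169614791870117)
tool [ 0.39986577 -0.17267668  0.21271073] yaw -19.240974425940497Traceback (most recent call last):
  File "k.py", line 9, in <module>
    c=np.array(cv2.minAreaRect(T[:,:2])[0]);print('to over knob',local([*c,.0585]))
               ~~~~~~~~~~~~~~~^^^^^^^^^
cv2.error: OpenCV(4.12.0) /io/opencv/modules/imgproc/src/convhull.cpp:143: error: (-215:Assertion failed) total >= 0 && (depth == CV_32F || depth == CV_32S) in function 'convexHull'
```

The knob is upright again, with its centre at (0.475,-0.208) and a yaw of -19.2°, already aligned with the tool. I'll regrip with the tips about 33 mm up.

Converted, 0.05 m is 10, 0.042 m is 8.4.

```bash
echo '[{"aperture":0.088,"sx":8.4,"sy":0.9},{"aperture":0.088,"sx":8.12,"sy":0.8},{"aperture":0.06,"sz":10},{"aperture":0.05,"sz":10},{"aperture":0.05,"sz":8},{"aperture":0.05,"sz":2.94},{"aperture":0.05},{"aperture":0.05}]' > next.json && python3 nudge.py next.json; echo '[{"aperture":0},{"aperture":0},{"aperture":0},{"aperture":0},{"aperture":0}]' > next.json && python3 nudge.py next.json 25
```

```text
t: 8.28
ee_pos: [0.4752, -0.2083, 0.0592]
tcp_rot: [3.097, -0.526, 0.004]
contact_force: [0.8, -0.3, 0.4]
grip_width: 0.0499
finger_force: 0.0
t: 8.9
ee_pos: [0.4742, -0.2076, 0.0581]
tcp_rot: [-3.097, 0.525, -0.0]
contact_force: [0.1, 0.3, 2.4]
grip_width: 0.0157
finger_force: 25.0
```

```bash
echo '[{"aperture":0,"sz":-10},{"aperture":0,"sz":-10},{"aperture":0,"sz":-10}]' > next.json && python3 nudge.py next.json ; echo '[{"aperture":0,"sx":-3.88,"sy":-10},{"aperture":0,"sx":-3.88,"sy":-10},{"aperture":0,"sx":-3.88,"sy":-10},{"aperture":0,"sx":-3.88,"sy":-10},{"aperture":0,"sx":-3.88,"sy":-10},{"aperture":0,"sx":-3.88,"sy":-10},{"aperture":0,"sx":-3.88,"sy":-10},{"aperture":0,"sx":-3.88,"sy":-10},{"aperture":0,"sx":-3.88,"sy":-10},{"aperture":0}]' > next.json && python3 nudge.py next.json; echo '[{"aperture":0},{"aperture":0}]' > next.json && python3 nudge.py next.json
python3 - <<'E'
from h import *
d=cam('wrist');save(d,'w3.png',1.25);W=cloud(d);im=d['image'].astype(int);np.savez('/tmp/w3',W=W,im=im)
near=np.hypot(W[...,0]-.571,W[...,1]-.235)<.045
z=W[...,2]
br=near&(z>.08)&(z<.09);q=W[br].astype(np.float32);print('brass',br.sum(),np.median(q,0),cv2.minEnclosingCircle(q[:,:2]*1000),cv2.minAreaRect(q[:,:2]*1000))
red=near&(im[...,0]>1.8*im[...,1])&(im[...,0]>1.8*im[...,2])&(im[...,0]>90);q=W[red].astype(np.float32);print('red',red.sum(),np.median(q,0),q.min(0),q.max(0),cv2.minAreaRect(q[:,:2]*1000))
s,p,M=tool();print(p,np.degrees(np.arctan2(M[1,0],M[0,0])))
# held knob top (bar) near tool
b=(np.hypot(W[...,0]-p[0],W[...,1]-p[1])<.035)&(im.min(2)>150);q=W[b].astype(np.float32)
print('pointer',b.sum(),q.mean(0),cv2.minAreaRect(q[:,:2]*1000),((q.mean(0)-p)@M).round(4))
E
```

```text
t: 9.28
ee_pos: [0.4736, -0.2076, 0.2092]
tcp_rot: [3.097, -0.526, -0.001]
contact_force: [0.5, 0.1, -0.5]
grip_width: 0.0155
finger_force: 25.0
t: 10.52
ee_pos: [0.4563, 0.2796, 0.2075]
tcp_rot: [-3.098, 0.514, 0.001]
contact_force: [-0.1, 0.1, -0.4]
grip_width: 0.0155
finger_force: 25.0
t: 10.78
ee_pos: [0.4579, 0.273, 0.2078]
tcp_rot: [3.096, -0.529, -0.0]
contact_force: [1.5, 0.3, -1.7]
grip_width: 0.0158
finger_force: 25.0
brass 220 [0.57038367 0.23506796 0.08365498] ((573.0111694335938, 234.04550170898438), 8.047712326049805) ((570.2858276367188, 235.0101776123047), (16.01380729675293, 9.213006019592285), 70.04144287109375)
red 106 [0.58904254 0.22749299 0.06406462] [0.58116984 0.22360389 0.06169539] [0.5968863  0.23182824 0.06585958] ((588.9600830078125, 227.60142517089844), (3.4069273471832275, 16.279157638549805), 70.42344665527344)
[0.45795258 0.27312582 0.20791754] -19.40289065392165
pointer 546 [0.47365165 0.26647803 0.20035319] ((474.8786926269531, 265.4449768066406), (31.06745719909668, 20.466943740844727), 8.078828811645508) [0.017  0.0011 0.0076]
```

View pics/w3.png

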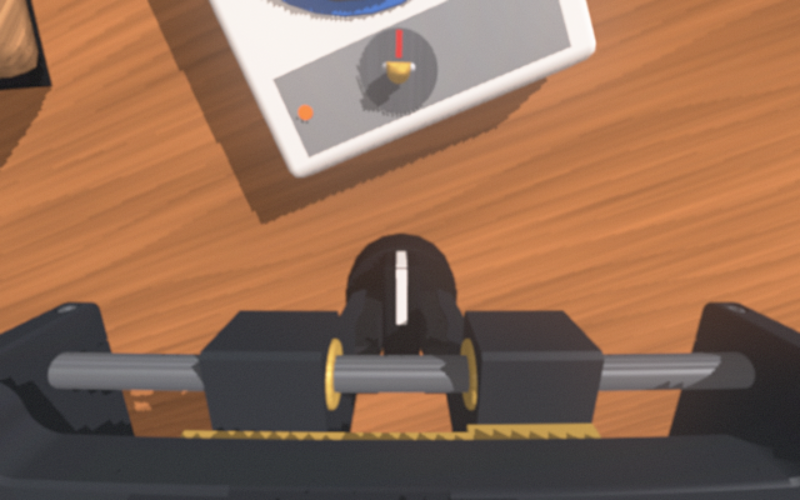

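The wrist view shows the knob upright between the fingers with its pointer at (401,290). The shaft is at (399,72) with the red stripe above it, in line with the pointer. Shaft axis ≈ (0.573,0.234), flat facing -20°. Next I measure the knob in the hand more tightly and work out the shift.

```bash
python3 - <<'E'
from h import *
f=np.load('/tmp/w3.npz');W,im=f['W'],f['im'];s,p,M=tool()
L=(W-p)@M
top=(abs(L[...,1])<.012)&(L[...,0]>-.03)&(L[...,0]<.03)&(L[...,2]>.004)&(L[...,2]<.022)
w=top&(im.min(2)>150)
q=L[w].astype(np.float32);print(w.sum(),q.mean(0),q.min(0),q.max(0),cv2.minAreaRect(q[:,:2]*1000))
sk=(np.hypot(L[...,0],L[...,1])<.035)&(L[...,2]>.027)&(L[...,2]<.042)&(im.max(2)<90);q=L[sk].astype(np.float32)
print('skirt',sk.sum(),q.min(0),q.max(0))
print(local([.5728,.2341,.14]),p)
E
```

```text
470 [0.01555184 0.00088236 0.01161667] [ 0.00061676 -0.00117583  0.00889461] [0.02713894 0.00303123 0.02195356] ((13.880080223083496, 0.9329365491867065), (4.161414623260498, 26.519865036010742), 89.87561798095703)
skirt 1838 [ 0.00143498 -0.02526146  0.02700521] [0.0289273  0.02667337 0.041996  ]
[ 0.1213 -0.0014  0.0679] [0.45795258 0.27312582 0.20791754]
```

```bash
echo '[{"aperture":0,"sx":6,"sy":-0.12,"rz":0.05},{"aperture":0,"sx":6,"sy":-0.12},{"aperture":0,"sx":6,"sy":-0.12,"sz":2},{"aperture":0,"sx":6,"sy":-0.1,"sz":2},{"aperture":0,"sz":4},{"aperture":0},{"aperture":0}]' > next.json && python3 nudge.py next.json 40; python3 - <<'E'
from h import *
d=cam('wrist');save(d,'w4.png',1.25)
s,p,M=tool(); kc=p+M@[.0013,.0009,0]
print(p,kc,np.degrees(np.arctan2(M[1,0],M[0,0])),M.T@([.5728,.2341,.121]-kc))
E
```

```text
t: 11.7
ee_pos: [0.5707, 0.2369, 0.1681]
tcp_rot: [-3.095, 0.54, 0.001]
contact_force: [-0.3, 1.0, -0.3]
grip_width: 0.0158
finger_force: 40.0
[0.57098499 0.23704773 0.16847982] [0.57190356 0.23576079 0.16847919] -19.78715955383424 [0.00140782 0.00128974 0.04747831]
```

Down slowly, watching the force.

Converted, 0.01 m is 2, 0.006 m is 1.2.

```bash
echo '[{"aperture":0,"sx":0.28,"sy":0.24,"sz":2},{"aperture":0,"sz":2},{"aperture":0,"sz":1.2},{"aperture":0,"sz":0.8},{"aperture":0,"sz":0.8}]' > next.json && python3 nudge.py next.json; echo '[{"aperture":0,"sz":0.6},{"aperture":0,"sz":0.6},{"aperture":0}]' > next.json && python3 nudge.py next.json
```

```text
t: 12.38
ee_pos: [0.5724, 0.2349, 0.1337]
tcp_rot: [-3.095, 0.541, -0.0]
contact_force: [-0.2, -1.0, -0.2]
grip_width: 0.0157
finger_force: 40.0
t: 12.75
ee_pos: [0.5725, 0.2347, 0.128]
tcp_rot: [-3.095, 0.541, -0.001]
contact_force: [0.3, -0.0, 0.6]
grip_width: 0.0157
finger_force: 40.0
```

```bash
for i in 1; do echo '[{"aperture":0,"sz":0.6},{"aperture":0,"sz":0.6},{"aperture":0}]' > next.json && python3 nudge.py next.json; done; echo '[{"aperture":0,"sz":0.4},{"aperture":0,"sz":0.4},{"aperture":0}]' > next.json && python3 nudge.py next.json
```

```text
t: 13.12
ee_pos: [0.572, 0.235, 0.1214]
tcp_rot: [3.094, -0.541, -0.001]
contact_force: [0.1, -0.1, -1.1]
grip_width: 0.0155
finger_force: 40.0
t: 13.5
ee_pos: [0.5723, 0.2352, 0.1209]
tcp_rot: [-3.093, 0.541, 0.002]
contact_force: [-9.8, -2.4, 25.8]
grip_width: 0.0156
finger_force: 40.0
```

25.8 N at TCP z 0.121, which is the predicted home height. I'll ease off, release and retreat to check.

```bash
echo '[{"aperture":0,"sz":-0.6},{"aperture":0.03},{"aperture":0.05},{"aperture":0.05},{"aperture":0.05,"sz":-6},{"aperture":0.05,"sz":-10},{"aperture":0.05,"sx":-10,"sz":-6},{"aperture":0.05,"sx":-10},{"aperture":0.05},{"aperture":0.05}]' > next.json && python3 nudge.py next.json
python3 - <<'E'
from h import *
d=cam('wrist');save(d,'w5.png',1.25)
for n in ['wrist','scene','side']:
    d=cam(n);W=cloud(d);im=d['image'].astype(int)
    m=(np.hypot(W[...,0]-.573,W[...,1]-.234)<.032)&(W[...,2]>.1)&(W[...,2]<.125);q=W[m].astype(np.float32)
    print(n,m.sum(),np.median(q,0),cv2.minAreaRect(q[:,:2]*1000))
    w=m&(im.min(2)>130);print(' white',W[w].mean(0))
    A=np.c_[q[:,:2]-q[:,:2].mean(0),np.ones(len(q))];print(' slope',np.linalg.lstsq(A,q[:,2],rcond=None)[0])
    if n=='scene':
        for c in [(255,181),(192,195)]: print(' bystander',W[c[1],c[0]].round(3))
print(arm.sense()['contact_force'])
E
```

```text
t: 14.75
ee_pos: [0.4788, 0.2685, 0.231]
tcp_rot: [3.095, -0.541, 0.001]
contact_force: [0.8, 0.6, -0.4]
grip_width: 0.05
finger_force: 0.0
wrist 1312 [0.57357913 0.2343989  0.10974394] ((573.1188354492188, 234.6023712158203), (15.770203590393066, 49.69532012939453), 70.12893676757812)
 white [0.58579605 0.22996443 0.11010768]
 slope [ 0.00217768 -0.0084722   0.10970787]
scene 276 [0.5755131  0.23472981 0.10904263] ((572.21484375, 234.49237060546875), (16.331932067871094, 50.552799224853516), 70.01824188232422)
 white [0.58617562 0.22906425 0.10903318]
 slope [-0.09659672 -0.13682255  0.10825674]
 bystander [ 0.602 -0.175  0.023]
 bystander [ 0.735 -0.214  0.084]
side 108 [0.55369747 0.24040835 0.10966435] ((561.5630493164062, 239.65586853027344), (15.382725715637207, 30.958967208862305), 70.30345153808594)
 white [0.57413619 0.23474862 0.11091038]
 slope [0.12339658 0.00282798 0.10883263]
[-0.56732072 -0.43540976 -0.12401786]
```

View pics/w5.png

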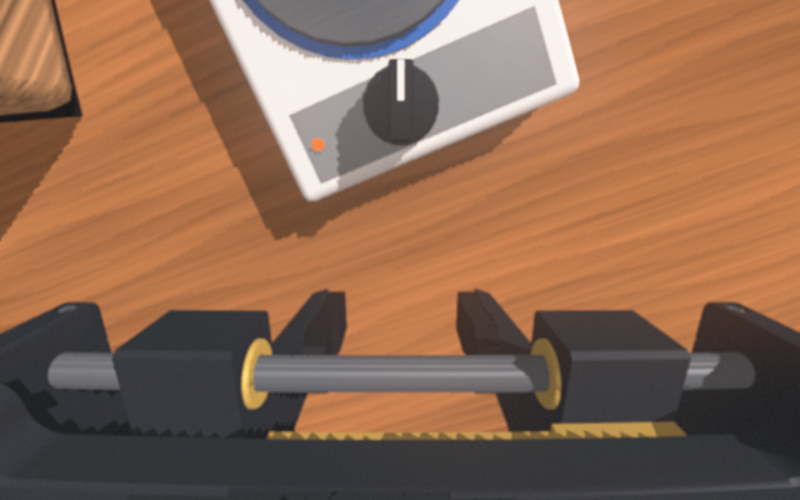

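The wrist view shows the knob on the spindle at (400,100), pointer along the stripe direction. Its top reads 0.1097 m. Home should read 0.109, and this camera read about 0.8 mm high on the loose knob. It is level, and the dial and jar have not moved.

```bash
python3 -c "
from rig import arm
print(arm.finish_job())"
```

```text
the job is handed in; nothing more can be done
None
```

The knob is snapped home on the spindle with its pointer the way the flat faces (within about 1°), released and level by camera; the dial and jar have not moved, and the job is handed in, though no verdict was returned.

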